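Put the robot-kit parts back in their bins

ROBOT

A 6-joint arm with a two-finger parallel gripper is mounted at the origin on the work surface. World frame = base frame: x ahead of the robot, y to its left, z up, the work surface at z = 0. Lengths are in mm, angles in rad, forces in N, time in s.
With the tool pointing down it reaches from about 350 to 975 mm from the base axis. Payload 7.1 kg.
Tool frame: the origin (TCP) lies at the very end of the fingers, on their centre line; the grasp point (between the pads) lies 19 mm behind it (ctrl.pinch_z is the z of the grasp point in the tool frame, in mm); z points along the fingers, y is the direction in which the jaws open and shut (so a half turn about z gives the same grasp; the last joint's range is limited). The gripper opens to 88 mm and grips with 3 to 60 N. Pads are 20 mm wide; open, the fingers measure 115 mm over their backs; the gripper's body (75 mm by 178 mm) begins 61 mm behind the grasp point.
Start: joints at [-1.253, 0.423, 1.63, -0, 1.089, -0.019], TCP at [206.56, -589.862, 222.675] pointing down, gripper open.
Joint ranges: [-3, 3], [-0.9, 2.11], [0.09, 2.58], [-1.31, 4.45], [0.11, 2.69], [-2.54, 2.54]. Speed limits (rad/s): [2.39, 2.39, 3.01, 3.14, 3.14, 3.14].

INTERFACE

Orientations are given as a rotation vector (axis times angle).
In Python, from workcell import get_obs, optics, ctrl gives the robot as it stands.
- The arm moves only by the shell command python3 -m jog 'ROWS'. ROWS is a JSON object of lists of equal length, an entry for each row: "delta_rot": the turn, a rotation vector about the tool's x, y, z in rad, a list of three; "translation": the shift along the tool's x, y, z in mm, a list of three; "hand": the opening, from -1 (shut) to 1 (fully open). In form: {"delta_rot": [[rx, ry, rz], ...], "translation": [[x, y, z], ...], "hand": [hand, ...]}. A call has 1 to 5 rows; each row is the pose to reach, as a shift and turn from the pose commanded when the call began, along the tool's axes at that moment; what a row does not reach only later rows make up. A row lasts 1/10 s, in which the tool goes at most 50 mm and 8.59 degrees, less where a joint would pass 70% of its speed; a pose out of reach is approached as far as the arm can. A call with a gripper value outside its range is refused whole. The fingers move at their own pace and stop on an object; the grip force is fixed at half the most. Time passes only in rows, so rows that repeat a pose let the fingers close. It gives the time, the measured TCP pose, the force and the opening at its end, in the units of the state.
- get_obs(): the state, without advancing time (a new reading comes with each control period).
- optics.get_image(name): name is "scene" or "top"; returns the picture (384x512x3 uint8, red, green, blue); there is no depth.
- optics.calibration(name): a dict with "intrinsics" (3x3 intrinsics, pixels), "k1" (the pictures are not rectified: a ray, as slopes to the right and down, at radius r is drawn at 1 + k1 r^2 times it, then the intrinsics apply), "cam_to_world" (4x4, takes a point from camera to world coordinates). Camera axes: x right, y up, looking along -z (the intrinsics and any distortion apply to the point x, -y, -z); pixel columns grow to the right and rows downward; lengths in mm; the calibration is good to about 2 mm. A picture is of the moment at which its call begins. calibration takes no time and is no camera call.
- ctrl.close_job(): hands the job in, once; it reports no verdict.
The state is a dict: "t": time; "qpos": joint angles; "qvel": joint speeds; "joint_torque": joint torques, N m; "ee_pos": TCP position; "orientation": TCP orientation; "ft_force": force on the tool from outside, world axes, zero at the start; "moment": the same for the moment, N m; "width": finger opening in mm.
Only numpy, scipy, OpenCV 4.12 (cv2) and the standard library are available. Lean on these libraries where they do the work, as an engineer would, in place of code of your own. Each camera call takes 0.05 s, during which the arm holds its last target. There are 200 camera calls.

TASK

Clear the robot-kit parts off the bench: put each loose part into the blue bin that already holds parts of its kind - the two 9 V batteries with the batteries, the two gear motors with the motors, the wheel with the wheels. Every part must rest flat on the floor of its bin as it now rests on the bench, the batteries standing with their terminals up, nothing leaning or lying on another part. Leave the tape roll and the scissors where they are.

Things in the scene. Friction and masses are not known exactly. Their poses are not given: they have to be found in the camera images.
- battery_a: 9 V block battery standing upright, snap terminals up: 26.5 (its x) x 17.5 (its y) x 48.5 mm high, dark metal case with a gold band, about 45 g. Origin: centre of its underside; z up through the terminals. Solid case up to 46 mm.
- battery_b: Second 9 V block battery standing upright, snap terminals up: 26.5 (its x) x 17.5 (its y) x 48.5 mm high, dark metal case with a gold band, about 45 g. Origin: centre of its underside; z up through the terminals. Solid case up to 46 mm. Same as battery_a.
- motor_a: Toy-car gear motor on its narrow side: 70 long (its x) x 18.8 (y) x 22.4 mm high, 32 g. Origin: centre of underside, z up. Yellow gearbox, full width, x = -7..+35; silvery motor can, 15 mm wide, x = -35..-7. White shaft 5.4 mm thick, 37 mm long, along y at x = +24, 11 mm up, sticks out 9 mm each side. Grasp across the gearbox at x = +5.
- motor_b: Second gear motor, same as motor_a. Toy-car gear motor on its narrow side: 70 long (its x) x 18.8 (y) x 22.4 mm high, 32 g. Origin: centre of underside, z up. Yellow gearbox, full width, x = -7..+35; silvery motor can, 15 mm wide, x = -35..-7. White shaft 5.4 mm thick, 37 mm long, along y at x = +24, 11 mm up, sticks out 9 mm each side. Grasp across the gearbox at x = +5.
- wheel: Small robot wheel lying on its side: black rubber tyre 52 mm in diameter, 22 mm wide (high as it lies), yellow spoked hub, about 35 g. Origin: centre of its underside; z is the wheel's axis, up. Take it across its diameter.
- bin_batteries: Blue open-front bin, fixed: 165 (its x) x 140 (y) x 50 mm high, walls and floor 3 mm. Origin: centre of underside, z up; front (-x side, lip 25 mm) faces the robot within 0.2 rad; sides slope down to it. Holds the batteries: two 9 V batteries, fixed, stand at its back at x = +58, y = +-30 mm (x = +49..+67); in front of them the floor is free.
- bin_motors: Blue open-front bin, fixed: 165 (its x) x 140 (y) x 50 mm high, walls and floor 3 mm. Origin: centre of underside, z up; front (-x side, lip 25 mm) faces the robot within 0.2 rad; sides slope down to it. Holds the motors: one gear motor, fixed, lies across its back along y at x = +57 mm (x = +47..+67, its shaft at y = +24 reaches x = +38); in front of it the floor is free.
- bin_wheels: Blue open-front bin, fixed: 165 (its x) x 140 (y) x 50 mm high, walls and floor 3 mm. Origin: centre of underside, z up; front (-x side, lip 25 mm) faces the robot within 0.2 rad; sides slope down to it. Holds the wheels: two wheels, fixed, lie flat at its back at x = +49, y = +-34 mm (reaching forward to x = +23); in front of them the floor is free.
- tape_roll: Bystander: roll of tan tape lying flat, loose, 90 mm outside diameter, 24 mm high, left of the bins. Origin: centre of its underside.
- scissors: Bystander: orange-handled scissors lying flat, loose, about 175 x 85 mm, 10 mm high, right of the bins. Origin: near the pivot, on the bench; x towards the blade tips, handles to -x.

How it is judged:
By the outcome, as a careful person would: the job done as asked, in the order asked, and still so for the second after the job is handed in, with the robot touching nothing.
It also fails if it takes over 136 s, if anything falls off the work surface, if the arm or the gripper's body presses on something with over 40 N, if the wrist force passes 120 N, or if a joint passes its speed limit or range.

## Working session

There is one attempt and no reset: what is moved stays moved. The work goes in short steps, Python scripts to look and compute and a shell command to move; the robot and the scene stay as the last step left them, time stands still between calls to the robot, and variables do not carry over. Pictures are saved under pics/ and viewed, about 12 in all and at most 16, crops included, and the job is handed in when it is done.

```bash
mkdir -p pics; ls
python3 - <<'E'
from workcell import get_obs, optics, ctrl
import cv2,numpy as np
np.set_printoptions(suppress=True,precision=3)
print(get_obs())
for n in("scene","top"):
    im=optics.get_image(n); cv2.imwrite(f"pics/{n}0.png",cv2.resize(im[...,::-1],(800,600),interpolation=cv2.INTER_CUBIC)); cv2.imwrite(f"{n}_raw0.png",im[...,::-1])
    print(n,optics.calibration(n))
E
```

```text
pics
{'t': 0.0, 'qpos': array([-1.253,  0.424,  1.631, -0.   ,  1.089, -0.019]), 'qvel': array([ 0.001, -0.   , -0.001, -0.   ,  0.001,  0.001]), 'joint_torque': array([ -0.   , -54.463, -27.367,   0.064,   0.023,  -0.   ]), 'ee_pos': array([ 206.394, -589.356,  221.934]), 'orientation': array([-3.096, -0.526,  0.   ]), 'ft_force': array([-0.299,  0.61 , -0.717]), 'moment': array([-0.025, -0.027, -0.008]), 'width': 88.02014745726697}
scene {'intrinsics': array([[467.94 ,   0.   , 248.805],
       [  0.   , 467.94 , 186.578],
       [  0.   ,   0.   ,   1.   ]]), 'k1': -0.07152388510623353, 'cam_to_world': array([[   0.759,   -0.425,    0.493, 1313.907],
       [   0.651,    0.506,   -0.566, -911.707],
       [  -0.009,    0.751,    0.661, 1097.26 ],
       [   0.   ,    0.   ,    0.   ,    1.   ]])}
top {'intrinsics': array([[405.894,   0.   , 249.877],
       [  0.   , 405.894, 187.183],
       [  0.   ,   0.   ,   1.   ]]), 'k1': -0.03462162278918896, 'cam_to_world': array([[   0.014,    0.994,   -0.108,  383.157],
       [  -1.   ,    0.014,   -0.007,  -25.056],
       [  -0.005,    0.108,    0.994, 1272.617],
       [   0.   ,    0.   ,    0.   ,    1.   ]])}
```

View pics/top0.png

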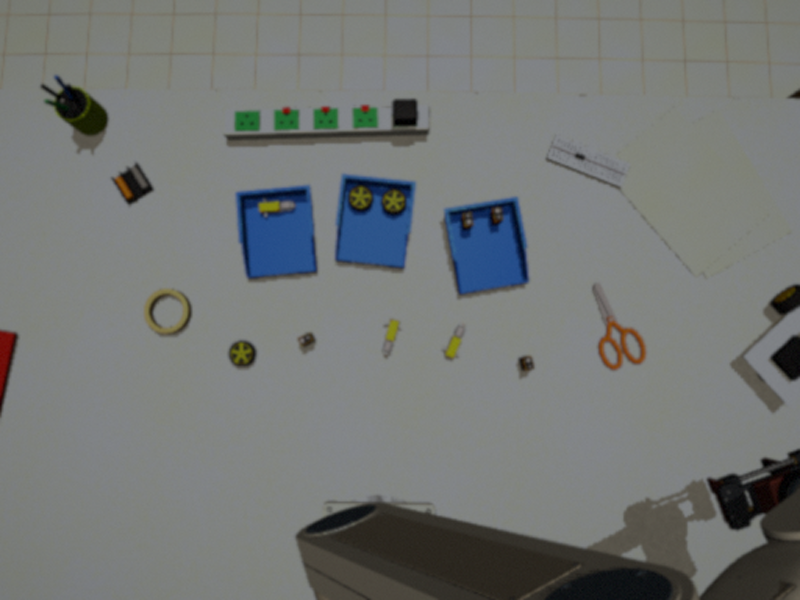

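View pics/scene0.png

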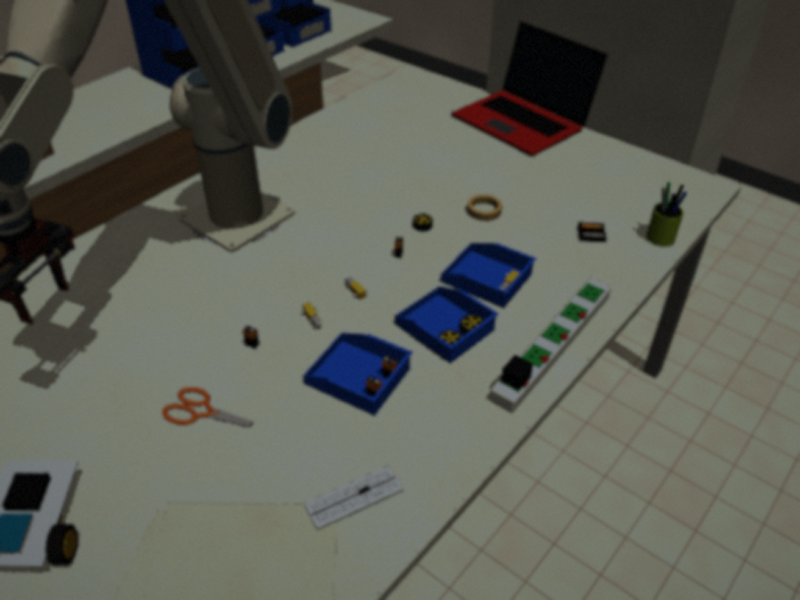

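```bash
cat > h.py <<'E'
import numpy as np,cv2
from workcell import get_obs, optics, ctrl
from scipy.spatial.transform import Rotation as R
np.set_printoptions(suppress=True,precision=2)
def proj(n,P):
    c=optics.calibration(n);T=c["cam_to_world"];P=np.atleast_2d(P).astype(float)
    q=(P-T[:3,3])@T[:3,:3]; s=np.c_[q[:,0]/-q[:,2],-q[:,1]/-q[:,2]]
    s=s*(1+c["k1"]*(s**2).sum(1,keepdims=True)); K=c["intrinsics"]
    return s*K[0,0]+K[:2,2]
def back(n,uv,z):
    c=optics.calibration(n);T=c["cam_to_world"];K=c["intrinsics"]
    d=(np.atleast_2d(uv).astype(float)-K[:2,2])/K[0,0]; s=d.copy()
    for _ in range(20): s=d/(1+c["k1"]*(s**2).sum(1,keepdims=True))
    v=np.c_[s[:,0],-s[:,1],-np.ones(len(s))]@T[:3,:3].T
    return T[:3,3]+v*((z-T[2,3])/v[:,2])[:,None]
E
python3 - <<'E'
import cv2
im=cv2.imread('top_raw0.png')
def crop(f,r0,r1,c0,c1,k):
    cv2.imwrite(f,cv2.resize(im[r0:r1,c0:c1],None,fx=k,fy=k,interpolation=cv2.INTER_CUBIC))
crop('pics/c1.png',200,244,140,345,3.9) if 0 else None
# parts row: stack individual 6x/8x crops, side by side
import numpy as np
t=[cv2.resize(im[r:r+30,c:c+30],None,fx=8,fy=8,interpolation=cv2.INTER_CUBIC) for r,c in((211,140),(204,182),(202,235),(204,276),(218,322))]
t.append(np.zeros_like(t[0]));cv2.imwrite('pics/parts.png',np.vstack([np.hstack(t[:3]),np.hstack(t[3:])]))
crop('pics/bins.png',108,193,146,344,4)
E
```

```text
(no output)
```

View pics/parts.png

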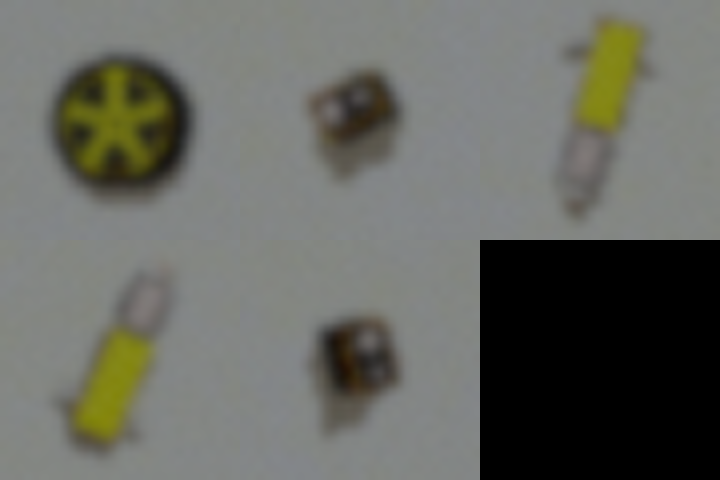

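View pics/bins.png

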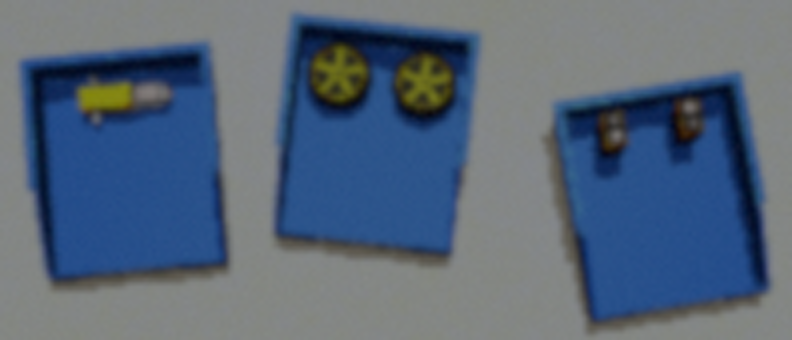

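```bash
cat > m.py <<'E'
from h import *
im=cv2.imread('top_raw0.png')
def pk(uv,k,o): return (np.array(uv,float)+.5)/k-.5+o
bins={'motors':[(22,62),(210,43),(227,265),(52,280)],'wheels':[(293,15),(478,36),(450,255),(277,236)],'batt':[(555,103),(741,73),(767,290),(592,323)]}
L=np.array([(82.5,70),(82.5,-70),(-82.5,-70),(-82.5,70)])
for n,p in bins.items():
    p=pk(p,4,np.array([146,108])); W=np.array([back('top',q,z)[0,:2] for q,z in zip(p,(50,50,25,25))])
    a=W-W.mean(0); th=np.arctan2((L[:,0]*a[:,1]-L[:,1]*a[:,0]).sum(),(L*a).sum())
    c,s=np.cos(th),np.sin(th); res=W-W.mean(0)-L@np.array([[c,s],[-s,c]])
    print(n,W.mean(0),'th',th,'res',res.round(1).tolist())
K=8
hsv=lambda a:cv2.cvtColor(a,cv2.COLOR_BGR2HSV)
for n,(r,c),z in(('wheel',(211,140),22),('m1',(202,235),22.4),('m2',(204,276),22.4)):
    b=cv2.resize(im[r:r+30,c:c+30],None,fx=K,fy=K,interpolation=cv2.INTER_CUBIC);h=hsv(b)
    m=cv2.inRange(h,(22,110,60),(40,255,255)); cs,_=cv2.findContours(m,0,1); C=max(cs,key=cv2.contourArea)
    box=cv2.boxPoints(cv2.minAreaRect(C)); W=back('top',pk(box,K,np.array([c,r])),z)[:,:2]
    e=[W[1]-W[0],W[2]-W[1]]; l=[np.linalg.norm(x) for x in e]; d=e[int(l[1]>l[0])]
    print(n,W.mean(0),'size',l,'ang',np.arctan2(d[1],d[0]))
for n,(r,c),p in(('b1',(204,182),[(71,99),(137,73),(152,112),(88,138)]),('b2',(218,322),[(350-240,326-240),(388-240,318-240),(400-240,382-240),(362-240,392-240)])):
    W=back('top',pk(p,K,np.array([c,r])),46)[:,:2]; print(n,W.mean(0),[np.linalg.norm(W[i]-W[i-1]) for i in range(4)],[np.arctan2(*(W[i]-W[j])[::-1]) for i,j in((1,0),(2,1),(2,3),(3,0))])
E
python3 m.py
```

```text
motors [635.5  209.52] th 0.11229623657310915 res [[1.6, 3.7], [2.6, -2.6], [-3.1, 1.0], [-1.0, -2.1]]
wheels [659.21  18.61] th -0.09317067004928457 res [[3.0, 2.2], [1.2, -1.8], [-2.1, 2.1], [-2.1, -2.6]]
batt [ 613.71 -205.7 ] th 0.17442859291829846 res [[1.1, 2.2], [2.5, -3.3], [-0.2, 1.7], [-3.4, -0.6]]
wheel [394.39 277.36] size [np.float64(42.59580674386687), np.float64(41.892652473669465)] ang -0.7616831081413014
m1 [444.83 -20.01] size [np.float64(40.83064644237854), np.float64(18.67790914570628)] ang -0.18638310862315918
m2 [ 413.62 -140.06] size [np.float64(43.205275556859114), np.float64(19.376103210433534)] ang -0.4358639657418217
b1 [424.32 146.18] [np.float64(16.122269484932932), np.float64(26.71920218016041), np.float64(15.834156404388358), np.float64(25.982516285613226)] [np.float64(-1.1798732960733118), np.float64(-2.7478161565301296), np.float64(-1.1695146128099094), np.float64(-2.7020678740856328)]
b2 [ 384.97 -284.76] [np.float64(24.996063289540032), np.float64(14.695105198335932), np.float64(24.272228040764546), np.float64(14.850351852314835)] [np.float64(-1.3525197212331947), np.float64(-2.9623461166414273), np.float64(-1.3041003795571657), np.float64(-2.966734461433684)]
```

```bash
cat >> h.py <<'E'
def box(p,th,x0,x1,y0,y1,z0,z1):
    c,s=np.cos(th),np.sin(th);M=np.array([[c,-s],[s,c]])
    q=[(x0,y0),(x1,y0),(x1,y1),(x0,y1)]; q=np.array(q)@M.T+p
    return np.r_[np.c_[q,np.full(4,z0)],np.c_[q,np.full(4,z1)]]
def draw(img,n,items,r,c,h,w,k):
    b=cv2.resize(img[r:r+h,c:c+w],None,fx=k,fy=k,interpolation=cv2.INTER_CUBIC)
    for P,col in items:
        u=((proj(n,P)-[c,r]+.5)*k-.5).round().astype(int); N=len(u)//2
        for a in range(N):
            for i,j in((a,(a+1)%N),(a+N,(a+1)%N+N),(a,a+N)):
                cv2.line(b,tuple(map(int,u[i])),tuple(map(int,u[j])),col,1)
    return b
parts={'wheel':((394.4,277.4),0),'b1':((424.3,146.2),-1.175),'b2':((385.,-284.8),.177),'m1':(None,-.186),'m2':(None,np.pi-.436)}
for n,g in(('m1',(444.8,-20.)),('m2',(413.6,-140.1))):
    t=parts[n][1]; parts[n]=((g[0]-14*np.cos(t),g[1]-14*np.sin(t)),t)
bins={'motors':((635.5,209.5),.112),'wheels':((659.2,18.6),-.093),'batt':((613.7,-205.7),.174)}
def wf(parts):
    it=[]
    for n,(p,t) in parts.items():
        p=np.array(p)
        if n[0]=='b': it.append((box(p,t,-13.25,13.25,-8.75,8.75,0,46),(0,0,255)))
        elif n[0]=='m': it+= [(box(p,t,-7,35,-9.4,9.4,0,22.4),(0,0,255)),(box(p,t,21.3,26.7,-18.5,18.5,8,14),(255,0,255))]
        else:
            a=np.arange(16)*np.pi/8; q=np.c_[np.cos(a),np.sin(a)]*26+p
            it.append((np.r_[np.c_[q,np.zeros(16)],np.c_[q,np.full(16,22)]],(0,0,255)))
    return it
def wb(bins):
    it=[]
    for p,t in bins.values():
        b=box(np.array(p),t,-82.5,82.5,-70,70,0,50); b[[4,7],2]=25; it.append((b,(0,255,255)))
    return it
E
cat > ov.py <<'E'
from h import *
def ov(ti,si,tag):
    t=[draw(ti,'top',wf(parts),r,c,30,30,7) for r,c in((211,140),(204,182),(202,235),(204,276),(218,322))]
    P=[];ctr=lambda n:proj('scene',[[*parts[n][0],20]])[0].astype(int)-15
    for n in('wheel','b1','m1','m2','b2'):
        c,r=ctr(n); P.append(draw(si,'scene',wf(parts),r,c,30,30,7))
    o=np.vstack([np.hstack([t[0],t[1],P[0],P[1]])[:, :800],np.hstack([t[2],t[3],P[2],P[3]])[:, :800]])
    e=np.hstack([t[4],P[4]]); 
    o=np.vstack([o,np.hstack([e,np.zeros((e.shape[0],o.shape[1]-e.shape[1],3),np.uint8)])]) 
    cv2.imwrite(f'pics/{tag}.png',cv2.resize(o,(760,570)))
    a=draw(ti,'top',wb(bins),108,146,85,198,4); b=draw(si,'scene',wb(bins),150,190,120,160,2.4)
    cv2.imwrite(f'pics/{tag}b.png',np.vstack([a,np.hstack([b,np.zeros((b.shape[0],a.shape[1]-b.shape[1],3),np.uint8)])])[:600])
ov(cv2.imread('top_raw0.png'),cv2.imread('scene_raw0.png'),'ov1')
E
python3 ov.py
```

```text
(no output)
```

View pics/ov1.png

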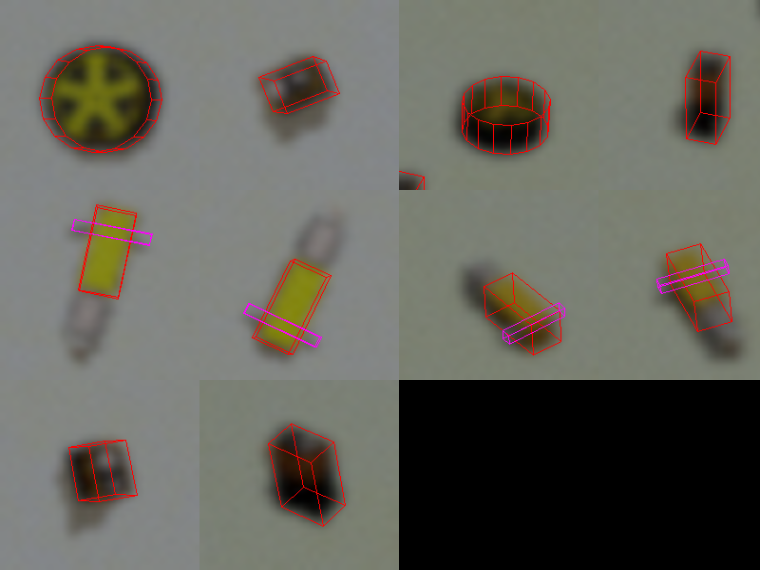

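View pics/ov1b.png

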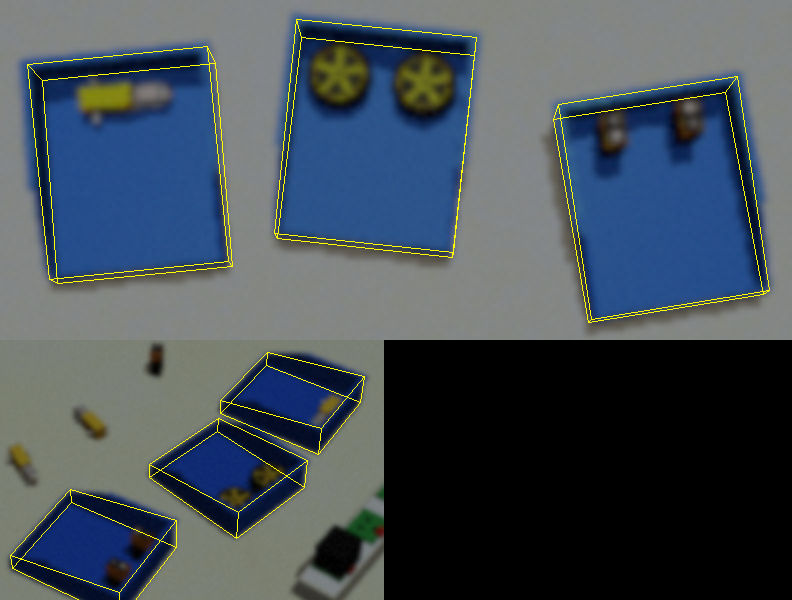

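```bash
cat >> h.py <<'E'
def Rg(al):  # jaws (tool y) at world angle al, tool z down
    y=np.array([np.cos(al),np.sin(al),0]); z=np.array([0,0,-1.]); return np.c_[np.cross(y,z),y,z]
def where():
    s=get_obs(); r=R.from_rotvec(s['orientation']).as_matrix()
    print('t',round(s['t'],2),'p',s['ee_pos'],'al',round(np.arctan2(r[1,1],r[0,1]),3),'tilt',r[:2,2].round(3),'F',s['ft_force'],'w',round(s['width'],1),'q6',s['qpos'][5].round(2)); return s,r
def plan(*goals):
    s,r=where(); p=s['ee_pos']
    for x,y,z,al in goals:
        g=Rg(al); print('rot',R.from_matrix(r.T@g).as_rotvec().round(3).tolist(),'tr',(r.T@(np.array([x,y,z])-p)).round(1).tolist()); r,p=g,np.array([x,y,z])
def inbin(n,x,y):
    p,t=bins[n]; return p[0]+x*np.cos(t)-y*np.sin(t),p[1]+x*np.sin(t)+y*np.cos(t)
E
python3 - <<'E'
from h import *
plan((385,-284.8,110,-1.394),(385,-284.8,10,-1.394))
print(inbin('batt',-5,-30),inbin('batt',-5,30))
E
```

```text
t 0.1 p [ 206.41 -589.41  221.99] al -1.234 tilt [-0.  0.] F [0.33 0.38 0.28] w 87.9 q6 -0.02
rot [-0.001, 0.0, 0.16] tr [269.2, -228.3, 112.3]
rot [0.0, 0.0, 0.0] tr [0.0, 0.0, 100.0]
(np.float64(613.969198951691), np.float64(-236.11262126033216)) (np.float64(603.5817995018061), np.float64(-177.0186119813153))
```

```bash
python3 -m jog '{"delta_rot":[[0,0,0.16],[0,0,0.16],[0,0,0.16],[0,0,0.16],[0,0,0.16]],"translation":[[269,-228,112],[269,-228,112],[269,-228,112],[269,-228,112],[269,-228,112]],"hand":[1,1,1,1,1]}'
python3 - <<'E'
from h import *
plan((385,-284.8,110,-1.394))
E
```

```text
t: 0.6
ee_pos: [327.6, -382.6, 146.4]
orientation: [-3.129, -0.276, 0.0]
ft_force: [0.3, 0.8, 0.3]
width: 88.2
t 0.6 p [ 327.61 -382.63  146.37] al -1.395 tilt [-0.  0.] F [0.3  0.77 0.26] w 88.2 q6 0.51
rot [-0.0, 0.0, -0.001] tr [73.7, -86.3, 36.4]
```

```bash
python3 -m jog '{"delta_rot":[[0,0,0],[0,0,0],[0,0,0],[0,0,0],[0,0,0]],"translation":[[74,-86,36],[74,-86,36],[74,-86,36],[74,-86,36],[74,-86,36]],"hand":[1,1,1,1,1]}'
python3 - <<'E'
from h import *
plan((385,-284.8,110,-1.394),(385,-284.8,10,-1.394))
E
```

```text
t: 1.1
ee_pos: [385.0, -286.7, 111.0]
orientation: [-3.129, -0.279, 0.0]
ft_force: [0.3, -0.5, 1.4]
width: 87.5
t 1.1 p [ 384.99 -286.73  110.96] al -1.393 tilt [-0.  0.] F [ 0.3  -0.54  1.39] w 87.5 q6 0.73
rot [-0.0, 0.0, 0.001] tr [0.4, -1.9, 1.0]
rot [0.0, 0.0, 0.0] tr [0.0, 0.0, 100.0]
```

```bash
python3 -m jog '{"delta_rot":[[0,0,0],[0,0,0],[0,0,0],[0,0,0]],"translation":[[0.4,-1.5,50],[0.4,-1.5,85],[0.4,-1.5,101],[0.4,-1.5,101]],"hand":[1,1,1,1]}'
python3 -m jog '{"delta_rot":[[0,0,0],[0,0,0],[0,0,0],[0,0,0],[0,0,0]],"translation":[[0,0,0],[0,0,0],[0,0,0],[0,0,0],[0,0,0]],"hand":[-1,-1,-1,-1,-1]}'
python3 - <<'E'
from h import *
where()
E
```

```text
t: 1.5
ee_pos: [383.5, -285.6, 8.3]
orientation: [-3.127, -0.274, 0.004]
ft_force: [-0.2, 0.3, 1.2]
width: 87.9
t: 2.0
ee_pos: [385.4, -285.4, 10.6]
orientation: [3.129, 0.277, 0.001]
ft_force: [-0.4, -0.3, -0.2]
width: 51.2
t 2.0 p [ 385.39 -285.41   10.61] al -1.394 tilt [ 0. -0.] F [-0.45 -0.27 -0.18] w 51.2 q6 0.73
```

```bash
Z='0'; python3 -m jog '{"delta_rot":[[0,0,0],[0,0,0],[0,0,0],[0,0,0],[0,0,0]],"translation":[[0,0,0],[0,0,0],[0,0,0],[0,0,0],[0,0,0]],"hand":[-1,-1,-1,-1,-1]}'
python3 -m jog '{"delta_rot":[[0,0,0],[0,0,0],[0,0,0],[0,0,0],[0,0,0]],"translation":[[0,0,0],[0,0,-10],[0,0,-40],[0,0,-85],[0,0,-100]],"hand":[-1,-1,-1,-1,-1]}'
python3 - <<'E'
from h import *
x,y=inbin('batt',-5,-30)
plan((x,y,110,.174))
E
```

```text
t: 2.5
ee_pos: [385.0, -285.1, 9.9]
orientation: [-3.129, -0.277, 0.0]
ft_force: [0.0, 0.1, 0.8]
width: 17.4
t: 3.0
ee_pos: [386.4, -286.2, 113.8]
orientation: [3.126, 0.277, 0.005]
ft_force: [-0.2, 0.5, -0.5]
width: 17.5
t 3.0 p [ 386.43 -286.23  113.77] al -1.394 tilt [ 0. -0.] F [-0.22  0.46 -0.5 ] w 17.5 q6 0.73
rot [0.005, 0.0, -1.568] tr [232.8, -9.3, 4.5]
```

```bash
python3 -m jog '{"delta_rot":[[0,0,-0.149],[0,0,-0.298],[0,0,-0.447],[0,0,-0.596],[0,0,-0.745]],"translation":[[30,-3,0],[80,-3,0],[130,-5,0],[180,-8,0],[230,-9,0]],"hand":[-1,-1,-1,-1,-1]}'
python3 -m jog '{"delta_rot":[[0,0,-0.149],[0,0,-0.298],[0,0,-0.447],[0,0,-0.596],[0,0,-0.745]],"translation":[[0,0,0],[0,0,0],[0,0,0],[0,0,0],[0,0,0]],"hand":[-1,-1,-1,-1,-1]}'
python3 - <<'E'
from h import *
x,y=inbin('batt',-5,-30)
plan((x,y,110,.174))
E
```

```text
t: 3.5
ee_pos: [611.5, -235.0, 110.9]
orientation: [2.809, 1.406, 0.0]
ft_force: [-0.3, -0.2, 0.3]
width: 17.5
t: 4.0
ee_pos: [609.6, -235.7, 110.6]
orientation: [-2.105, -2.332, 0.0]
ft_force: [0.4, -0.4, -0.1]
width: 17.5
t 4.0 p [ 609.56 -235.73  110.58] al 0.102 tilt [-0.  0.] F [ 0.44 -0.39 -0.13] w 17.5 q6 -0.49
rot [-0.0, -0.0, -0.072] tr [-0.8, 4.3, 0.6]
```

```bash
python3 -m jog '{"delta_rot":[[0,0,-0.072],[0,0,-0.072],[0,0,-0.072],[0,0,-0.072],[0,0,-0.072]],"translation":[[-0.8,4.3,30],[-0.8,4.3,65],[-0.8,4.3,88],[-0.8,4.3,94],[-0.8,4.3,94]],"hand":[-1,-1,-1,-1,-1]}'
python3 - <<'E'
from h import *
where()
im=optics.get_image('scene')[...,::-1]; cv2.imwrite('pics/s1.png',cv2.resize(im[180:280,150:290],None,fx=5,fy=5,interpolation=cv2.INTER_CUBIC))
x,y=inbin('batt',-5,-30)
plan((x,y,13.2,.174))
E
```

```text
t: 4.5
ee_pos: [613.6, -236.1, 15.7]
orientation: [-2.026, -2.399, 0.001]
ft_force: [0.3, -0.1, 0.4]
width: 17.1
t 4.5 p [ 613.56 -236.07   15.67] al 0.168 tilt [-0.  0.] F [ 0.33 -0.15  0.4 ] w 17.1 q6 -0.55
t 4.55 p [ 614.41 -236.42   16.76] al 0.168 tilt [ 0. -0.] F [ 0.5  -0.47 -0.1 ] w 17.3 q6 -0.55
rot [0.0, 0.0, -0.006] tr [0.4, -0.4, 3.6]
```

View pics/s1.png

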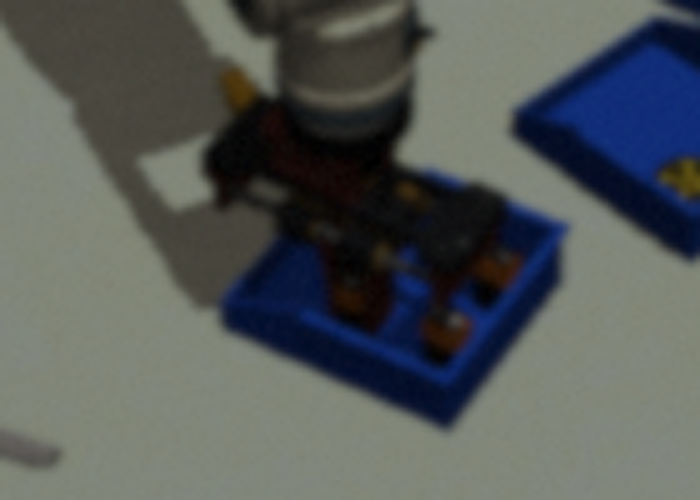

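The battery is in the jaws at crop (350,300), upright and clear of the fixed pair at (445,330) and (495,275). I'm lowering the last 3 mm.

```bash
python3 -m jog '{"delta_rot":[[0,0,0],[0,0,0],[0,0,0]],"translation":[[0,0,2],[0,0,3],[0,0,3]],"hand":[-1,-1,-1]}'
python3 -m jog '{"delta_rot":[[0,0,0],[0,0,0],[0,0,0],[0,0,0]],"translation":[[0,0,0],[0,0,0],[0,0,0],[0,0,0]],"hand":[-0.3,-0.3,-0.3,-0.3]}'
python3 -m jog '{"delta_rot":[[0,0,0],[0,0,0],[0,0,0],[0,0,0],[0,0,0]],"translation":[[0,0,-10],[0,0,-30],[0,0,-70],[0,0,-97],[0,0,-97]],"hand":[-0.3,-0.3,-0.3,-0.3,-0.3]}'
python3 - <<'E'
from h import *
plan((424.3,146.2,110,.396))
E
```

```text
t: 4.85
ee_pos: [614.5, -236.4, 13.9]
orientation: [2.027, 2.399, 0.001]
ft_force: [-0.2, -0.2, -0.2]
width: 17.4
t: 5.25
ee_pos: [614.1, -236.3, 13.0]
orientation: [2.027, 2.4, 0.0]
ft_force: [-0.1, -0.0, -1.1]
width: 30.7
t: 5.75
ee_pos: [617.0, -237.4, 115.2]
orientation: [2.022, 2.394, 0.004]
ft_force: [0.0, -0.4, 0.2]
width: 30.6
t 5.75 p [ 616.95 -237.41  115.16] al 0.168 tilt [ 0.01 -0.  ] F [ 0.04 -0.42  0.21] w 30.6 q6 -0.55
rot [0.006, 0.005, -0.228] tr [410.4, -125.8, 2.6]
```

```bash
python3 -m jog '{"delta_rot":[[0,0,-0.1],[0,0,-0.228],[0,0,-0.228],[0,0,-0.228],[0,0,-0.228]],"translation":[[410,-126,2],[410,-126,2],[410,-126,2],[410,-126,2],[410,-126,2]],"hand":[1,1,1,1,1]}'
python3 - <<'E'
from h import *
plan((424.3,146.2,110,.396))
E
```

```text
t: 6.25
ee_pos: [500.1, -11.5, 108.5]
orientation: [-1.742, -2.614, 0.0]
ft_force: [0.6, 0.4, -0.1]
width: 66.9
t 6.25 p [500.12 -11.53 108.48] al 0.395 tilt [-0.  0.] F [ 0.6   0.39 -0.08] w 66.9 q6 -0.44
rot [-0.001, -0.0, -0.001] tr [174.8, -9.2, -1.5]
```

```bash
python3 -m jog '{"delta_rot":[[0,0,0],[0,0,0],[0,0,0],[0,0,0],[0,0,0]],"translation":[[175,-9,0],[175,-9,0],[175,-9,0],[175,-9,0],[175,-9,0]],"hand":[1,1,1,1,1]}'
python3 -m jog '{"delta_rot":[[0,0,0],[0,0,0]],"translation":[[0,0,0],[0,0,0]],"hand":[1,1]}'
python3 - <<'E'
from h import *
plan((424.3,146.2,110,.396),(424.3,146.2,10,.396))
E
```

```text
t: 6.75
ee_pos: [424.0, 147.0, 108.5]
orientation: [-1.735, -2.618, 0.001]
ft_force: [0.4, -0.3, 0.3]
width: 87.7
t: 6.95
ee_pos: [426.4, 144.3, 108.7]
orientation: [1.742, 2.614, -0.0]
ft_force: [0.0, -0.2, 0.4]
width: 88.1
t 6.95 p [426.4  144.31 108.74] al 0.395 tilt [ 0. -0.] F [ 0.04 -0.23  0.41] w 88.1 q6 -0.1
rot [-0.0, 0.0, -0.001] tr [2.6, -1.2, -1.3]
rot [0.0, 0.0, 0.0] tr [0.0, 0.0, 100.0]
```

```bash
python3 -m jog '{"delta_rot":[[0,0,0],[0,0,0],[0,0,0],[0,0,0]],"translation":[[2.6,-1.2,45],[2.6,-1.2,85],[2.6,-1.2,99],[2.6,-1.2,99]],"hand":[1,1,1,1]}'
python3 -m jog '{"delta_rot":[[0,0,0],[0,0,0],[0,0,0],[0,0,0],[0,0,0]],"translation":[[0,0,0],[0,0,0],[0,0,0],[0,0,0],[0,0,0]],"hand":[-1,-1,-1,-1,-1]}'
python3 -m jog '{"delta_rot":[[0,0,0],[0,0,0],[0,0,0],[0,0,0],[0,0,0]],"translation":[[0,0,0],[0,0,0],[0,0,0],[0,0,0],[0,0,0]],"hand":[-1,-1,-1,-1,-1]}'
python3 -m jog '{"delta_rot":[[0,0,0],[0,0,0],[0,0,0],[0,0,0],[0,0,0]],"translation":[[0,0,0],[0,0,-10],[0,0,-40],[0,0,-85],[0,0,-100]],"hand":[-1,-1,-1,-1,-1]}'
python3 - <<'E'
from h import *
x,y=inbin('batt',-5,30)
plan((x,y,110,.174))
E
```

```text
t: 7.35
ee_pos: [422.8, 145.3, 7.8]
orientation: [-1.742, -2.611, 0.005]
ft_force: [0.2, -0.2, 0.7]
width: 88.0
t: 7.85
ee_pos: [424.2, 147.1, 10.4]
orientation: [1.741, 2.614, 0.001]
ft_force: [0.9, -0.7, -0.7]
width: 51.1
t: 8.35
ee_pos: [423.8, 147.0, 9.8]
orientation: [-1.741, -2.615, 0.0]
ft_force: [-0.2, -0.1, 0.6]
width: 17.4
t: 8.85
ee_pos: [425.3, 147.5, 113.5]
orientation: [1.74, 2.613, 0.006]
ft_force: [0.2, -0.0, 0.3]
width: 17.4
t 8.85 p [425.32 147.45 113.45] al 0.396 tilt [0. 0.] F [ 0.16 -0.02  0.28] w 17.4 q6 -0.09
rot [0.005, -0.0, 0.222] tr [-368.1, 39.3, 3.8]
```

```bash
python3 -m jog '{"delta_rot":[[0,0,0.05],[0,0,0.15],[0,0,0.222],[0,0,0.222],[0,0,0.222]],"translation":[[-30,3,0],[-75,8,0],[-125,13,0],[-175,19,0],[-225,24,0]],"hand":[-1,-1,-1,-1,-1]}'
python3 - <<'E'
from h import *
x,y=inbin('batt',-5,30)
plan((x,y,110,.174))
E
```

```text
t: 9.35
ee_pos: [533.0, -52.5, 110.7]
orientation: [2.02, 2.406, 0.001]
ft_force: [1.2, 0.4, -0.9]
width: 17.3
t 9.35 p [533.04 -52.48 110.71] al 0.174 tilt [ 0. -0.] F [ 1.19  0.43 -0.92] w 17.3 q6 -0.29
rot [0.001, 0.0, 0.0] tr [-134.9, 47.9, 0.8]
```

```bash
python3 -m jog '{"delta_rot":[[0,0,0],[0,0,0],[0,0,0],[0,0,0],[0,0,0]],"translation":[[-47,17,0],[-94,33,0],[-125,44,0],[-135,48,0],[-135,48,0]],"hand":[-1,-1,-1,-1,-1]}'
python3 -m jog '{"delta_rot":[[0,0,0],[0,0,0]],"translation":[[0,0,0],[0,0,0]],"hand":[-1,-1]}'
python3 - <<'E'
from h import *
x,y=inbin('batt',-5,30)
plan((x,y,13.2,.174))
E
```

```text
t: 9.85
ee_pos: [603.1, -176.1, 110.0]
orientation: [2.022, 2.404, 0.0]
ft_force: [0.4, 0.7, -0.3]
width: 17.2
t: 10.05
ee_pos: [602.0, -173.6, 109.8]
orientation: [-2.017, -2.406, 0.001]
ft_force: [0.5, 0.1, -1.3]
width: 16.9
t 10.05 p [ 602.   -173.56  109.81] al 0.175 tilt [-0.  0.] F [ 0.54  0.12 -1.32] w 16.9 q6 -0.48
rot [-0.001, -0.001, 0.001] tr [-3.8, 1.1, 96.6]
```

```bash
python3 -m jog '{"delta_rot":[[0,0,0],[0,0,0],[0,0,0],[0,0,0],[0,0,0]],"translation":[[-3,1,30],[-3,1,65],[-3,1,88],[-3,1,94],[-3,1,94]],"hand":[-1,-1,-1,-1,-1]}'
python3 -m jog '{"delta_rot":[[0,0,0],[0,0,0],[0,0,0]],"translation":[[0,0,1],[0,0,2.5],[0,0,2.5]],"hand":[-1,-1,-1]}'
python3 - <<'E'
from h import *
where()
E
```

```text
t: 10.55
ee_pos: [603.7, -176.9, 15.3]
orientation: [-2.017, -2.406, 0.001]
ft_force: [-0.0, -0.4, 0.8]
width: 17.5
t: 10.85
ee_pos: [605.1, -178.2, 14.4]
orientation: [2.019, 2.405, 0.001]
ft_force: [0.2, 0.4, 0.3]
width: 17.1
t 10.85 p [ 605.11 -178.16   14.38] al 0.174 tilt [ 0. -0.] F [0.21 0.39 0.35] w 17.1 q6 -0.48
```

```bash
python3 -m jog '{"delta_rot":[[0,0,0],[0,0,0],[0,0,0],[0,0,0],[0,0,0]],"translation":[[0,0,0.5],[0,0,0.5],[0,0,0.5],[0,0,0.5],[0,0,0.5]],"hand":[-1,-0.3,-0.3,-0.3,-0.3]}'
python3 -m jog '{"delta_rot":[[0,0,0],[0,0,0],[0,0,0],[0,0,0],[0,0,0]],"translation":[[0,0,-10],[0,0,-30],[0,0,-70],[0,0,-97],[0,0,-97]],"hand":[-0.3,-0.3,-0.3,-0.3,-0.3]}'
python3 - <<'E'
from h import *
p,t=parts['m2']; x,y=p[0]+5*np.cos(t),p[1]+5*np.sin(t)
print(x,y); plan((x,y,100,1.135))
E
```

```text
t: 11.35
ee_pos: [604.5, -178.1, 12.9]
orientation: [2.02, 2.406, 0.0]
ft_force: [-0.0, -0.4, -0.3]
width: 30.8
t: 11.85
ee_pos: [607.3, -178.9, 114.7]
orientation: [2.015, 2.401, 0.005]
ft_force: [0.6, -0.0, 0.8]
width: 30.5
421.758033606799 -143.90085354497356
t 11.85 p [ 607.35 -178.9   114.73] al 0.174 tilt [ 0.01 -0.  ] F [ 0.64 -0.    0.8 ] w 30.5 q6 -0.48
rot [0.005, 0.007, -0.961] tr [66.7, -176.8, 13.3]
```

```bash
python3 -m jog '{"delta_rot":[[0,0,-0.149],[0,0,-0.298],[0,0,-0.447],[0,0,-0.596],[0,0,-0.745]],"translation":[[18,-45,3],[36,-90,5],[54,-135,8],[67,-177,12],[67,-177,12]],"hand":[1,1,1,1,1]}'
python3 -m jog '{"delta_rot":[[0,0,-0.149],[0,0,-0.216],[0,0,-0.216],[0,0,-0.216]],"translation":[[0,0,0],[0,0,0],[0,0,0],[0,0,0]],"hand":[1,1,1,1]}'
python3 - <<'E'
from h import *
p,t=parts['m2']; x,y=p[0]+5*np.cos(t),p[1]+5*np.sin(t)
plan((x,y,100,1.135),(x,y,4,1.135))
x,y=[a.round() for a in (x,y)]
im=optics.get_image('scene')[...,::-1]; cv2.imwrite('pics/s2.png',cv2.resize(im[120:280,130:290],None,fx=3.6,fy=3.6,interpolation=cv2.INTER_CUBIC))
E
```

```text
t: 12.35
ee_pos: [410.6, -140.3, 96.3]
orientation: [-0.994, -2.97, -0.0]
ft_force: [0.8, -0.3, -0.3]
width: 67.5
t: 12.75
ee_pos: [418.3, -142.6, 97.6]
orientation: [-0.682, -3.066, -0.0]
ft_force: [-0.2, -0.2, -0.7]
width: 87.9
t 12.75 p [ 418.32 -142.58   97.62] al 1.133 tilt [-0.  0.] F [-0.19 -0.18 -0.71] w 87.9 q6 -1.49
rot [-0.0, -0.001, -0.002] tr [-3.7, 0.3, -2.4]
rot [0.0, 0.0, 0.0] tr [0.0, 0.0, 96.0]
```

View pics/s2.png

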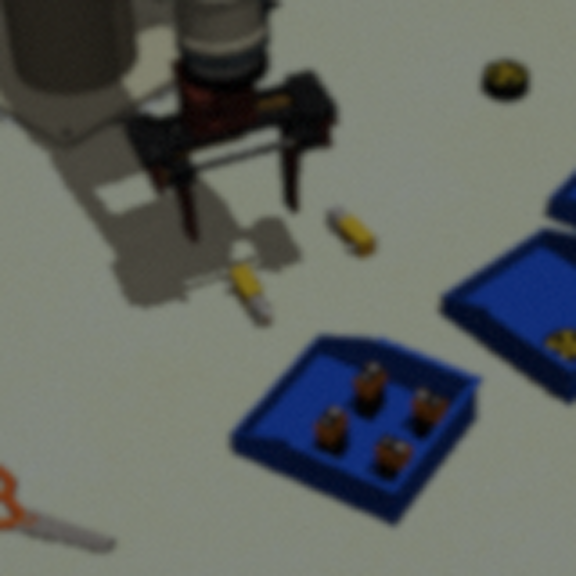

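Both batteries stand upright at crop (370,385) and (330,428), in front of the fixed pair. The gripper is above motor_b at (245,285).

```bash
python3 -m jog '{"delta_rot":[[0,0,0],[0,0,0],[0,0,0],[0,0,0]],"translation":[[-3,0,40],[-3,0,70],[-3,0,80],[-3,0,80]],"hand":[1,1,1,1]}'
python3 - <<'E'
from h import *
p,t=parts['m2']; x,y=p[0]+5*np.cos(t),p[1]+5*np.sin(t)
plan((x,y,4,1.135))
E
```

```text
t: 13.2
ee_pos: [420.2, -143.5, 16.7]
orientation: [-0.679, -3.064, -0.001]
ft_force: [0.1, -0.1, -0.0]
width: 87.9
t 13.2 p [ 420.21 -143.54   16.72] al 1.134 tilt [-0.  0.] F [ 0.06 -0.14 -0.  ] w 87.9 q6 -1.49
rot [-0.0, -0.003, -0.001] tr [-1.6, 0.3, 12.7]
```

```bash
python3 -m jog '{"delta_rot":[[0,0,0],[0,0,0],[0,0,0],[0,0,0],[0,0,0]],"translation":[[-1,0,8],[-1,0,13],[-1,0,13],[-1,0,13],[-1,0,13]],"hand":[1,1,-1,-1,-1]}'
python3 -m jog '{"delta_rot":[[0,0,0],[0,0,0],[0,0,0],[0,0,0],[0,0,0]],"translation":[[0,0,0],[0,0,0],[0,0,0],[0,0,0],[0,0,0]],"hand":[-1,-1,-1,-1,-1]}'
python3 -m jog '{"delta_rot":[[0,0,0],[0,0,0],[0,0,0],[0,0,0]],"translation":[[0,0,0],[0,0,0],[0,0,0],[0,0,0]],"hand":[-1,-1,-1,-1]}'
python3 - <<'E'
from h import *
where()
E
```

```text
t: 13.7
ee_pos: [422.5, -144.5, 5.3]
orientation: [0.679, 3.067, -0.0]
ft_force: [0.6, -0.4, -0.8]
width: 67.4
t: 14.2
ee_pos: [422.2, -144.4, 4.8]
orientation: [-0.679, -3.067, 0.0]
ft_force: [-0.1, 0.2, -0.7]
width: 27.5
t: 14.6
ee_pos: [422.2, -144.4, 4.8]
orientation: [-0.679, -3.067, 0.0]
ft_force: [0.3, 0.3, -0.6]
width: 18.7
t 14.6 p [ 422.2  -144.37    4.81] al 1.135 tilt [-0. -0.] F [ 0.26  0.27 -0.59] w 18.7 q6 -1.49
```

```bash
python3 -m jog '{"delta_rot":[[0,0,0],[0,0,0],[0,0,0],[0,0,0],[0,0,0]],"translation":[[0,0,-10],[0,0,-40],[0,0,-80],[0,0,-95],[0,0,-95]],"hand":[-1,-1,-1,-1,-1]}'
python3 - <<'E'
from h import *
where()
x,y=inbin('motors',-20,-33)
plan((x,y,98,1.683))
print(inbin('motors',-20,-33),inbin('motors',-10,33))
E
```

```text
t: 15.1
ee_pos: [423.8, -145.0, 102.5]
orientation: [0.678, 3.062, -0.001]
ft_force: [-0.1, 0.5, -0.8]
width: 18.6
t 15.1 p [ 423.82 -144.98  102.46] al 1.135 tilt [ 0.01 -0.  ] F [-0.1   0.55 -0.81] w 18.6 q6 -1.49
t 15.1 p [ 423.82 -144.98  102.46] al 1.135 tilt [ 0.01 -0.  ] F [-0.1   0.55 -0.81] w 18.6 q6 -1.49
rot [-0.001, 0.005, -0.548] tr [-42.3, 372.1, 4.8]
(np.float64(619.3135866691952), np.float64(174.4714398885089)) (np.float64(621.874376723109), np.float64(241.17558034695253))
```

```bash
python3 -m jog '{"delta_rot":[[0,0,-0.1],[0,0,-0.2],[0,0,-0.3],[0,0,-0.4],[0,0,-0.5]],"translation":[[-3,30,0],[-9,75,0],[-14,122,0],[-19,170,0],[-25,218,0]],"hand":[-1,-1,-1,-1,-1]}'
python3 - <<'E'
from h import *
x,y=inbin('motors',-20,-33)
plan((x,y,98,1.683))
E
```

```text
t: 15.6
ee_pos: [536.7, 44.4, 98.8]
orientation: [0.107, -3.138, 0.0]
ft_force: [0.9, -0.3, -1.3]
width: 18.5
t 15.6 p [536.72  44.44  98.76] al 1.639 tilt [-0. -0.] F [ 0.93 -0.34 -1.3 ] w 18.5 q6 -1.58
rot [-0.0, -0.002, -0.044] tr [-91.3, 124.1, 0.6]
```

```bash
python3 -m jog '{"delta_rot":[[0,0,-0.044],[0,0,-0.044],[0,0,-0.044],[0,0,-0.044],[0,0,-0.044]],"translation":[[-27,36,0],[-54,72,0],[-78,106,0],[-91,124,0],[-91,124,0]],"hand":[-1,-1,-1,-1,-1]}'
python3 -m jog '{"delta_rot":[[0,0,0],[0,0,0]],"translation":[[0,0,0],[0,0,0]],"hand":[-1,-1]}'
python3 - <<'E'
from h import *
x,y=inbin('motors',-20,-33)
plan((x,y,8,1.683))
E
```

```text
t: 16.1
ee_pos: [620.4, 174.8, 98.5]
orientation: [0.174, -3.137, -0.0]
ft_force: [-0.8, -0.7, 0.1]
width: 18.5
t: 16.3
ee_pos: [618.4, 171.0, 98.9]
orientation: [0.169, -3.135, 0.001]
ft_force: [-0.0, 0.0, -0.3]
width: 18.7
t 16.3 p [618.38 171.    98.94] al 1.678 tilt [-0. -0.] F [-0.03  0.01 -0.29] w 18.7 q6 -1.43
rot [-0.0, -0.002, -0.005] tr [-1.5, 3.4, 90.9]
```

```bash
python3 -m jog '{"delta_rot":[[0,0,-0.003],[0,0,-0.003],[0,0,-0.003],[0,0,-0.003],[0,0,-0.003]],"translation":[[-1,2,30],[-1,2,65],[-1,2,82],[-1,2,87],[-1,2,87]],"hand":[-1,-1,-1,-1,-1]}'
python3 -m jog '{"delta_rot":[[0,0,0],[0,0,0],[0,0,0]],"translation":[[0,0,1],[0,0,2],[0,0,2]],"hand":[-1,-1,-1]}'
python3 - <<'E'
from h import *
x,y=inbin('motors',-20,-33)
plan((x,y,8,1.683))
E
```

```text
t: 16.8
ee_pos: [620.2, 173.7, 12.6]
orientation: [0.173, -3.136, 0.0]
ft_force: [0.2, -0.3, 1.0]
width: 18.8
t: 17.1
ee_pos: [621.2, 174.6, 11.9]
orientation: [-0.175, 3.135, 0.001]
ft_force: [-0.2, -0.2, 0.2]
width: 18.7
t 17.1 p [621.15 174.56  11.86] al 1.682 tilt [0. 0.] F [-0.2  -0.23  0.21] w 18.7 q6 -1.43
rot [0.0, 0.002, -0.001] tr [1.8, 0.1, 3.9]
```

```bash
python3 -m jog '{"delta_rot":[[0,0,0],[0,0,0],[0,0,0],[0,0,0]],"translation":[[0,0,1.5],[0,0,2.5],[0,0,2.5],[0,0,2.5]],"hand":[-1,-1,-1,-1]}'
python3 -m jog '{"delta_rot":[[0,0,0]],"translation":[[0,0,0]],"hand":[-1]}'
```

```text
t: 17.5
ee_pos: [620.5, 174.4, 8.3]
orientation: [0.175, -3.137, 0.0]
ft_force: [0.3, 0.2, -0.7]
width: 18.6
t: 17.6
ee_pos: [620.5, 174.4, 8.3]
orientation: [0.175, -3.137, 0.0]
ft_force: [-0.3, 0.3, 0.5]
width: 18.5
```

```bash
python3 -m jog '{"delta_rot":[[0,0,0],[0,0,0],[0,0,0],[0,0,0],[0,0,0]],"translation":[[0,0,0.4],[0,0,0.4],[0,0,0.4],[0,0,0.4],[0,0,0.4]],"hand":[-1,-0.3,-0.3,-0.3,-0.3]}'
python3 -m jog '{"delta_rot":[[0,0,0],[0,0,0],[0,0,0],[0,0,0],[0,0,0]],"translation":[[0,0,-10],[0,0,-30],[0,0,-70],[0,0,-97],[0,0,-97]],"hand":[-0.3,-0.3,-0.3,-0.3,-0.3]}'
python3 - <<'E'
from h import *
p,t=parts['m1']; x,y=p[0]+5*np.cos(t),p[1]+5*np.sin(t)
print(x,y); plan((x,y,100,1.385))
E
```

```text
t: 18.1
ee_pos: [620.5, 174.4, 8.0]
orientation: [-0.175, 3.137, 0.0]
ft_force: [-0.2, 0.5, -0.4]
width: 30.4
t: 18.6
ee_pos: [623.5, 175.2, 110.0]
orientation: [-0.174, 3.129, 0.003]
ft_force: [-0.9, -0.5, -0.8]
width: 30.3
435.9552336860665 -18.335635601225693
t 18.6 p [623.48 175.17 110.01] al 1.682 tilt [0.01 0.  ] F [-0.86 -0.54 -0.83] w 30.3 q6 -1.43
rot [0.002, 0.008, 0.297] tr [207.9, -171.5, 8.2]
```

```bash
python3 -m jog '{"delta_rot":[[0,0,0.14],[0,0,0.297],[0,0,0.297],[0,0,0.297],[0,0,0.297]],"translation":[[38,-31,2],[76,-62,4],[114,-93,6],[152,-125,8],[190,-157,8]],"hand":[1,1,1,1,1]}'
python3 -m jog '{"delta_rot":[[0,0,0],[0,0,0],[0,0,0],[0,0,0]],"translation":[[18,-15,0],[18,-15,0],[18,-15,0],[18,-15,0]],"hand":[1,1,1,1]}'
python3 - <<'E'
from h import *
p,t=parts['m1']; x,y=p[0]+5*np.cos(t),p[1]+5*np.sin(t)
plan((x,y,17,1.385))
E
```

```text
t: 19.1
ee_pos: [447.0, -3.7, 96.5]
orientation: [-0.29, -3.127, 0.0]
ft_force: [0.9, -0.9, 0.5]
width: 67.4
t: 19.5
ee_pos: [430.3, -13.7, 97.1]
orientation: [0.29, 3.127, 0.0]
ft_force: [0.9, 1.0, 0.4]
width: 87.6
t 19.5 p [430.26 -13.7   97.09] al 1.386 tilt [ 0. -0.] F [0.86 0.97 0.43] w 87.6 q6 -1.45
rot [0.0, 0.002, 0.001] tr [-6.3, -3.5, 80.1]
```

```bash
python3 -m jog '{"delta_rot":[[0,0,0],[0,0,0],[0,0,0],[0,0,0]],"translation":[[-6,-3,40],[-6,-3,70],[-6,-3,80],[-6,-3,80]],"hand":[1,1,1,1]}'
python3 - <<'E'
from h import *
p,t=parts['m1']; x,y=p[0]+5*np.cos(t),p[1]+5*np.sin(t)
plan((x,y,4.5,1.385))
E
```

```text
t: 19.9
ee_pos: [433.7, -17.6, 15.7]
orientation: [-0.289, -3.125, 0.0]
ft_force: [-0.0, -0.1, 0.3]
width: 87.9
t 19.9 p [433.65 -17.6   15.73] al 1.386 tilt [-0.  0.] F [-0.01 -0.11  0.35] w 87.9 q6 -1.45
rot [-0.0, -0.003, 0.001] tr [-2.4, -0.3, 11.2]
```

```bash
python3 -m jog '{"delta_rot":[[0,0,0],[0,0,0],[0,0,0],[0,0,0],[0,0,0]],"translation":[[-1,0,8],[-1,0,12],[-1,0,12],[-1,0,12],[-1,0,12]],"hand":[1,1,-1,-1,-1]}'
python3 -m jog '{"delta_rot":[[0,0,0],[0,0,0],[0,0,0],[0,0,0],[0,0,0]],"translation":[[0,0,0],[0,0,0],[0,0,0],[0,0,0],[0,0,0]],"hand":[-1,-1,-1,-1,-1]}'
python3 -m jog '{"delta_rot":[[0,0,0],[0,0,0],[0,0,0],[0,0,0]],"translation":[[0,0,0],[0,0,0],[0,0,0],[0,0,0]],"hand":[-1,-1,-1,-1]}'
python3 -m jog '{"delta_rot":[[0,0,0],[0,0,0],[0,0,0],[0,0,0],[0,0,0]],"translation":[[0,0,-10],[0,0,-40],[0,0,-80],[0,0,-95],[0,0,-95]],"hand":[-1,-1,-1,-1,-1]}'
python3 - <<'E'
from h import *
x,y=inbin('motors',-10,33)
plan((x,y,98,1.683))
E
```

```text
t: 20.4
ee_pos: [435.3, -18.4, 5.4]
orientation: [0.291, 3.127, 0.0]
ft_force: [-1.0, -0.1, -0.2]
width: 67.5
t: 20.9
ee_pos: [435.0, -18.4, 4.9]
orientation: [-0.291, -3.128, 0.0]
ft_force: [0.2, 0.6, 0.7]
width: 27.1
t: 21.3
ee_pos: [435.0, -18.4, 4.9]
orientation: [-0.291, -3.128, -0.0]
ft_force: [0.4, -1.1, -0.3]
width: 18.7
t: 21.8
ee_pos: [436.7, -18.5, 102.5]
orientation: [0.291, 3.123, 0.0]
ft_force: [0.3, -0.1, -0.5]
width: 18.3
t 21.8 p [436.66 -18.51 102.51] al 1.385 tilt [ 0.01 -0.  ] F [ 0.25 -0.11 -0.54] w 18.3 q6 -1.45
rot [-0.0, 0.005, -0.298] tr [-134.0, 289.4, 5.4]
```

```bash
python3 -m jog '{"delta_rot":[[0,0,-0.06],[0,0,-0.12],[0,0,-0.18],[0,0,-0.24],[0,0,-0.298]],"translation":[[-12,26,0],[-32,69,0],[-53,114,0],[-74,159,0],[-94,204,0]],"hand":[-1,-1,-1,-1,-1]}'
python3 - <<'E'
from h import *
x,y=inbin('motors',-10,33)
plan((x,y,98,1.683))
E
```

```text
t: 22.3
ee_pos: [565.3, 166.3, 98.7]
orientation: [0.18, -3.135, 0.001]
ft_force: [0.6, -0.1, 0.7]
width: 18.2
t 22.3 p [565.26 166.29  98.75] al 1.686 tilt [-0. -0.] F [ 0.57 -0.13  0.71] w 18.2 q6 -1.42
rot [-0.0, -0.002, 0.003] tr [-64.8, 67.9, 0.6]
```

```bash
python3 -m jog '{"delta_rot":[[0,0,0],[0,0,0],[0,0,0],[0,0,0],[0,0,0]],"translation":[[-30,31,0],[-55,58,0],[-64,67,0],[-64,67,0],[-64,67,0]],"hand":[-1,-1,-1,-1,-1]}'
python3 - <<'E'
from h import *
x,y=inbin('motors',-10,33)
plan((x,y,8,1.683))
E
```

```text
t: 22.8
ee_pos: [619.6, 237.2, 98.7]
orientation: [0.176, -3.134, 0.002]
ft_force: [-0.4, -0.1, 0.0]
width: 18.6
t 22.8 p [619.56 237.17  98.74] al 1.683 tilt [-0. -0.] F [-0.37 -0.07  0.02] w 18.6 q6 -1.33
rot [-0.001, -0.003, -0.0] tr [-3.0, 3.8, 90.7]
```

```bash
python3 -m jog '{"delta_rot":[[0,0,0],[0,0,0],[0,0,0],[0,0,0],[0,0,0]],"translation":[[-1,2,30],[-1,2,65],[-1,2,82],[-1,2,87],[-1,2,87]],"hand":[-1,-1,-1,-1,-1]}'
python3 -m jog '{"delta_rot":[[0,0,0],[0,0,0],[0,0,0],[0,0,0]],"translation":[[0,0,1],[0,0,2.5],[0,0,2.5],[0,0,2.5]],"hand":[-1,-1,-1,-1]}'
python3 -m jog '{"delta_rot":[[0,0,0]],"translation":[[0,0,0]],"hand":[-1]}'
python3 - <<'E'
from h import *
x,y=inbin('motors',-10,33)
plan((x,y,8,1.683))
E
```

```text
t: 23.3
ee_pos: [621.5, 239.7, 12.7]
orientation: [0.175, -3.135, 0.001]
ft_force: [-0.7, 0.8, -0.5]
width: 18.9
t: 23.7
ee_pos: [622.3, 240.7, 11.1]
orientation: [-0.176, 3.136, 0.0]
ft_force: [-0.2, -0.0, -0.7]
width: 18.4
t: 23.8
ee_pos: [622.1, 240.7, 10.8]
orientation: [-0.176, 3.136, 0.0]
ft_force: [0.8, 1.6, 0.3]
width: 18.5
t 23.8 p [622.1  240.71  10.84] al 1.683 tilt [0. 0.] F [0.76 1.58 0.34] w 18.5 q6 -1.33
rot [0.0, 0.001, 0.0] tr [0.2, 0.5, 2.8]
```

```bash
python3 -m jog '{"delta_rot":[[0,0,0],[0,0,0],[0,0,0],[0,0,0]],"translation":[[0,0,1.5],[0,0,2.7],[0,0,2.7],[0,0,2.7]],"hand":[-1,-1,-1,-1]}'
python3 -m jog '{"delta_rot":[[0,0,0],[0,0,0],[0,0,0],[0,0,0]],"translation":[[0,0,0],[0,0,0],[0,0,0],[0,0,0]],"hand":[-0.3,-0.3,-0.3,-0.3]}'
python3 -m jog '{"delta_rot":[[0,0,0],[0,0,0],[0,0,0],[0,0,0],[0,0,0]],"translation":[[0,0,-10],[0,0,-30],[0,0,-70],[0,0,-97],[0,0,-97]],"hand":[-0.3,-0.3,-0.3,-0.3,-0.3]}'
python3 - <<'E'
from h import *
plan((394.4,277.4,100,1.478))
E
```

```text
t: 24.2
ee_pos: [622.0, 240.6, 8.0]
orientation: [-0.176, 3.136, 0.0]
ft_force: [-0.7, 0.0, 4.4]
width: 18.8
t: 24.6
ee_pos: [621.8, 240.6, 7.5]
orientation: [0.176, -3.136, 0.0]
ft_force: [-0.6, 0.3, -0.3]
width: 30.6
t: 25.1
ee_pos: [624.8, 241.6, 110.0]
orientation: [-0.176, 3.129, 0.004]
ft_force: [0.3, 0.1, 1.1]
width: 30.5
t 25.1 p [624.82 241.64 109.96] al 1.683 tilt [0.01 0.  ] F [0.29 0.07 1.08] w 30.5 q6 -1.33
rot [0.003, 0.008, 0.205] tr [225.0, 61.3, 8.3]
```

```bash
python3 -m jog '{"delta_rot":[[0,0,0.1],[0,0,0.205],[0,0,0.205],[0,0,0.205],[0,0,0.205]],"translation":[[46,12,2],[92,25,4],[138,38,6],[184,50,8],[212,58,8]],"hand":[1,1,1,1,1]}'
python3 -m jog '{"delta_rot":[[0,0,0],[0,0,0],[0,0,0],[0,0,0]],"translation":[[13,1,0],[13,1,0],[13,1,0],[13,1,0]],"hand":[1,1,1,1]}'
python3 - <<'E'
from h import *
plan((394.4,277.4,17,1.478))
im=optics.get_image('scene')[...,::-1]; cv2.imwrite('pics/s3.png',cv2.resize(im[90:240,200:350],None,fx=3.8,fy=3.8,interpolation=cv2.INTER_CUBIC))
E
```

```text
t: 25.6
ee_pos: [400.6, 273.5, 95.9]
orientation: [-0.144, -3.135, 0.003]
ft_force: [0.1, 0.1, 0.2]
width: 67.3
t: 26.0
ee_pos: [393.7, 277.0, 96.9]
orientation: [0.147, 3.137, 0.001]
ft_force: [0.8, 0.5, 0.6]
width: 87.7
t 26.0 p [393.71 276.96  96.87] al 1.477 tilt [0. 0.] F [0.78 0.5  0.57] w 87.7 q6 -0.89
rot [0.001, 0.001, -0.001] tr [-0.5, 0.4, 79.9]
```

View pics/s3.png

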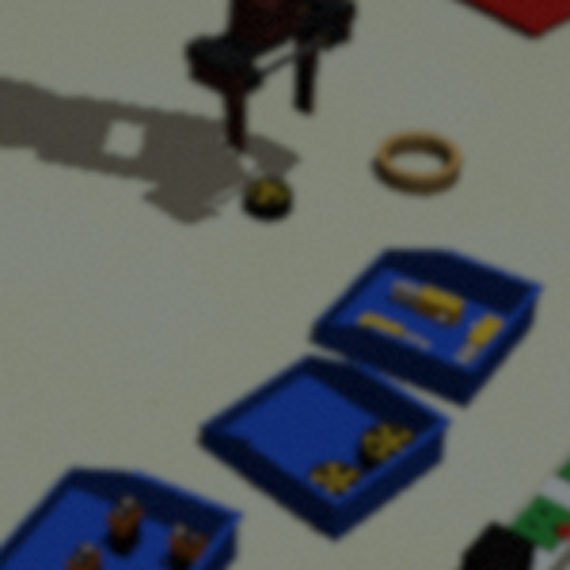

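Both motors lie in the bin at crop (425,300) and (390,330); the near wall hides the lower part of the second. The gripper is above the wheel at (268,195).

```bash
python3 -m jog '{"delta_rot":[[0,0,0],[0,0,0],[0,0,0],[0,0,0],[0,0,0]],"translation":[[0,0,40],[0,0,72],[0,0,86],[0,0,91],[0,0,91]],"hand":[1,1,1,1,1]}'
python3 -m jog '{"delta_rot":[[0,0,0],[0,0,0],[0,0,0],[0,0,0],[0,0,0]],"translation":[[0,0,0],[0,0,0],[0,0,0],[0,0,0],[0,0,0]],"hand":[1,-1,-1,-1,-1]}'
python3 -m jog '{"delta_rot":[[0,0,0],[0,0,0],[0,0,0],[0,0,0]],"translation":[[0,0,0],[0,0,0],[0,0,0],[0,0,0]],"hand":[-1,-1,-1,-1]}'
python3 - <<'E'
from h import *
x,y=inbin('wheels',-28,0);where()
plan((x,y,98,1.478))
E
```

```text
t: 26.55
ee_pos: [392.3, 276.6, 5.6]
orientation: [-0.146, -3.138, 0.001]
ft_force: [0.4, -1.1, 0.0]
width: 87.8
t: 27.05
ee_pos: [392.1, 276.8, 6.1]
orientation: [0.146, 3.138, 0.001]
ft_force: [0.4, -0.2, 0.1]
width: 59.4
t: 27.45
ee_pos: [392.0, 276.7, 5.9]
orientation: [0.146, 3.138, 0.0]
ft_force: [-1.1, 0.0, 5.6]
width: 51.3
t 27.45 p [391.96 276.75   5.91] al 1.478 tilt [0. 0.] F [-1.09  0.04  5.57] w 51.3 q6 -0.89
t 27.45 p [391.96 276.75   5.91] al 1.478 tilt [0. 0.] F [-1.09  0.04  5.57] w 51.3 q6 -0.89
rot [0.0, 0.0, 0.0] tr [-262.0, -232.3, -92.1]
```

```bash
python3 -m jog '{"delta_rot":[[0,0,0],[0,0,0],[0,0,0],[0,0,0],[0,0,0]],"translation":[[0,0,-8],[0,0,-38],[0,0,-75],[0,0,-92],[0,0,-92]],"hand":[-1,-1,-1,-1,-1]}'
python3 -m jog '{"delta_rot":[[0,0,0],[0,0,0],[0,0,0],[0,0,0],[0,0,0]],"translation":[[-20,-18,0],[-54,-48,0],[-90,-80,0],[-127,-112,0],[-163,-144,0]],"hand":[-1,-1,-1,-1,-1]}'
python3 - <<'E'
from h import *
x,y=inbin('wheels',-28,0)
plan((x,y,98,1.478))
E
```

```text
t: 27.95
ee_pos: [393.3, 277.6, 100.2]
orientation: [0.145, 3.134, 0.005]
ft_force: [-0.4, 0.6, -0.5]
width: 51.5
t: 28.45
ee_pos: [541.2, 116.4, 96.4]
orientation: [-0.145, -3.136, 0.001]
ft_force: [-0.6, 0.5, -0.9]
width: 51.4
t 28.45 p [541.21 116.45  96.42] al 1.478 tilt [-0. -0.] F [-0.6   0.49 -0.88] w 51.4 q6 -1.29
rot [-0.0, -0.002, 0.0] tr [-98.5, -86.5, -1.7]
```

```bash
python3 -m jog '{"delta_rot":[[0,0,0],[0,0,0],[0,0,0],[0,0,0],[0,0,0]],"translation":[[-36,-32,0],[-72,-63,0],[-96,-84,0],[-97,-85,0],[-97,-85,0]],"hand":[-1,-1,-1,-1,-1]}'
python3 -m jog '{"delta_rot":[[0,0,0],[0,0,0]],"translation":[[0,0,0],[0,0,0]],"hand":[-1,-1]}'
python3 - <<'E'
from h import *
x,y=inbin('wheels',-28,0)
plan((x,y,9,1.478))
E
```

```text
t: 28.95
ee_pos: [628.6, 24.0, 96.1]
orientation: [-0.148, -3.135, -0.0]
ft_force: [-0.6, 0.4, -1.0]
width: 51.2
t: 29.15
ee_pos: [628.3, 25.7, 97.2]
orientation: [-0.143, -3.137, 0.0]
ft_force: [0.3, 0.5, -0.0]
width: 51.4
t 29.15 p [628.3   25.67  97.22] al 1.479 tilt [-0.  0.] F [ 0.35  0.47 -0.03] w 51.4 q6 -1.46
rot [-0.0, -0.002, 0.001] tr [-3.6, -4.2, 88.2]
```

```bash
python3 -m jog '{"delta_rot":[[0,0,0],[0,0,0],[0,0,0],[0,0,0],[0,0,0]],"translation":[[-2,-3,30],[-2,-3,65],[-2,-3,80],[-2,-3,84],[-2,-3,84]],"hand":[-1,-1,-1,-1,-1]}'
python3 -m jog '{"delta_rot":[[0,0,0],[0,0,0],[0,0,0],[0,0,0]],"translation":[[0,0,1],[0,0,2],[0,0,2],[0,0,2]],"hand":[-1,-1,-1,-1]}'
python3 -m jog '{"delta_rot":[[0,0,0]],"translation":[[0,0,0]],"hand":[-1]}'
python3 - <<'E'
from h import *
x,y=inbin('wheels',-28,0)
plan((x,y,9,1.478))
E
```

```text
t: 29.65
ee_pos: [631.1, 21.9, 13.8]
orientation: [-0.145, -3.138, 0.0]
ft_force: [0.9, 1.0, -0.7]
width: 51.5
t: 30.05
ee_pos: [631.6, 21.3, 12.4]
orientation: [0.146, 3.137, 0.0]
ft_force: [-0.2, 0.4, -1.3]
width: 51.5
t: 30.15
ee_pos: [631.5, 21.4, 12.1]
orientation: [0.146, 3.138, 0.0]
ft_force: [0.1, -0.4, -0.9]
width: 51.2
t 30.15 p [631.47  21.36  12.11] al 1.478 tilt [0. 0.] F [ 0.13 -0.36 -0.87] w 51.2 q6 -1.46
rot [0.0, 0.001, -0.0] tr [0.1, -0.2, 3.1]
```

```bash
python3 -m jog '{"delta_rot":[[0,0,0],[0,0,0],[0,0,0],[0,0,0]],"translation":[[0,0,1.5],[0,0,2.8],[0,0,2.8],[0,0,2.8]],"hand":[-1,-1,-1,-1]}'
python3 -m jog '{"delta_rot":[[0,0,0],[0,0,0],[0,0,0],[0,0,0]],"translation":[[0,0,0],[0,0,0],[0,0,0],[0,0,0]],"hand":[0.45,0.45,0.45,0.45]}'
python3 -m jog '{"delta_rot":[[0,0,0],[0,0,0],[0,0,0],[0,0,0],[0,0,0]],"translation":[[0,0,-10],[0,0,-30],[0,0,-70],[0,0,-110],[0,0,-140]],"hand":[0.45,0.45,0.45,0.45,0.45]}'
python3 -m jog '{"delta_rot":[[0,0,0],[0,0,0],[0,0,0],[0,0,0],[0,0,0]],"translation":[[40,0,-20],[85,0,-20],[130,0,-20],[175,0,-20],[200,0,-20]],"hand":[0.45,0.45,0.45,0.45,0.45]}'
python3 - <<'E'
from h import *
where()
for n in('top','scene'):
    im=optics.get_image(n)[...,::-1]; cv2.imwrite(f'pics/{n}9.png',cv2.resize(im[100:250,130:350] if n=='top' else im[150:270,180:350],None,fx=3.6 if n=='top' else 4.5,fy=3.6 if n=='top' else 4.5,interpolation=cv2.INTER_CUBIC))
E
```

```text
t: 30.55
ee_pos: [631.3, 21.4, 8.9]
orientation: [-0.146, -3.138, 0.0]
ft_force: [-0.8, -1.1, 1.5]
width: 51.5
t: 30.95
ee_pos: [631.2, 21.4, 8.9]
orientation: [-0.146, -3.138, 0.0]
ft_force: [-0.3, 0.5, 0.2]
width: 63.9
t: 31.45
ee_pos: [632.0, 21.4, 152.2]
orientation: [0.146, 3.136, 0.0]
ft_force: [0.2, -0.1, 0.8]
width: 63.4
t: 31.95
ee_pos: [428.4, 40.0, 169.3]
orientation: [-0.145, -3.137, 0.0]
ft_force: [0.4, 0.1, 0.5]
width: 63.4
t 31.95 p [428.39  40.   169.26] al 1.478 tilt [-0. -0.] F [0.38 0.08 0.47] w 63.4 q6 -1.41
```

View pics/top9.png

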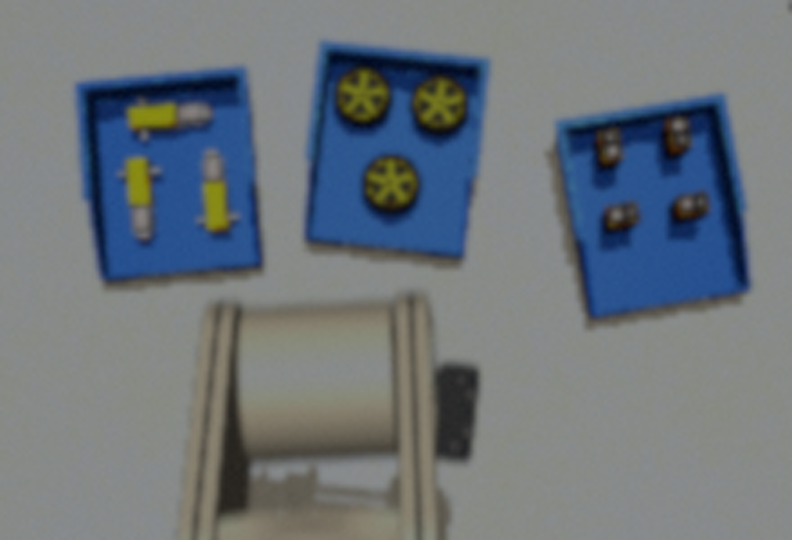

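View pics/scene9.png

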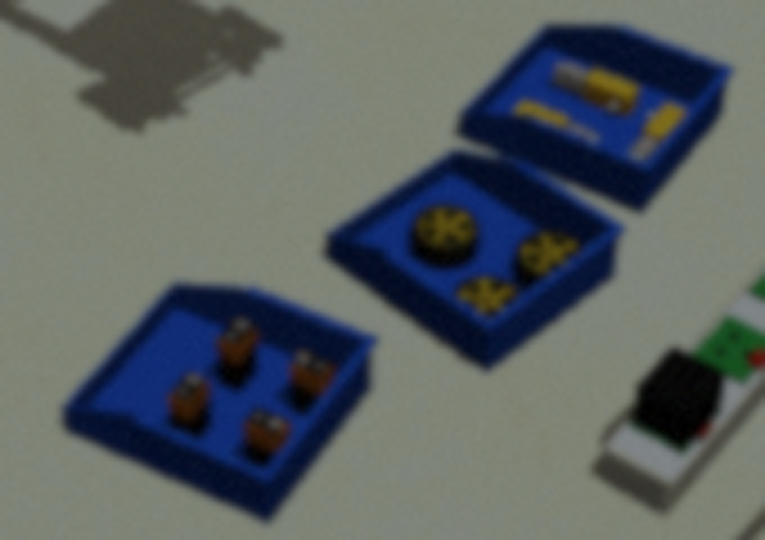

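The top view shows the motors at (140,195) and (213,195), the wheel at (390,185), and the batteries at (620,215) and (690,207). All five are flat on their bin floors with free space around them, and the scene view agrees. I'll settle the arm, then hand in.

```bash
python3 -m jog '{"delta_rot":[[0,0,0],[0,0,0],[0,0,0],[0,0,0]],"translation":[[0,0,0],[0,0,0],[0,0,0],[0,0,0]],"hand":[0.45,0.45,0.45,0.45]}'
python3 - <<'E'
from h import *
print(abs(get_obs()['qvel']).max()); 
a=cv2.imread('top_raw0.png').astype(int);b=optics.get_image('top')[...,::-1].astype(int)
for n,(r,c,h,w) in {'tape':(180,88,38,38),'scissors':(178,375,62,45)}.items(): print(n,abs(a-b)[r:r+h,c:c+w].mean())
print(ctrl.close_job())
E
```

```text
t: 32.45
ee_pos: [433.0, 39.9, 168.9]
orientation: [0.146, 3.138, 0.0]
ft_force: [0.1, 0.0, -0.1]
width: 63.5
0.007959199633900476
tape 3.7539242843951985
scissors 3.8729988052568696
the job is handed in; nothing more can be done
None
```

All five parts are in their matching bins, in the order batteries, motors, wheel, and the job was handed in at about 32.5 s of the 136 s allowed.

- **Parts:** the last top and scene pictures show both batteries standing with terminals up, and both motors and the wheel lying flat. None of them touch or lean on another part. The near bin wall hides the lower part of one motor in the scene view, so for that one I relied on the top view and its release height.
- **Bystanders:** before/after top pictures differ by only about 4 grey levels on average around the tape roll and the scissors. I read that as image noise, so neither moved.
- **Forces and arm:** the highest wrist force I saw was about 6 N, read at the end of each move. At hand-in the gripper was clear of everything, 169 mm above the bench and at rest.
- **Disagreement:** the two cameras disagreed by about 2 mm on the part positions. That is within the stated calibration accuracy, and each closed-jaw width came within 1 mm of its part's size.

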